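Load the blanks hopper, shut its slide cover and hold the lock pin home

ROBOT

A 6-joint arm with a two-finger parallel gripper is mounted at the origin on the work surface. World frame = base frame: x ahead of the robot, y to its left, z up, the work surface at z = 0. Lengths are in m, angles in degrees, forces in N, time in s.
With the tool pointing down it reaches from about 0.375 to 0.975 m from the base axis. Payload 3.8 kg.
Tool frame: the origin (TCP) lies midway between the tips of the shut fingers; the grasp point (between the pads) lies 19 mm behind it; y points along the fingers, z is the direction in which the jaws open and shut, and the axes are right-handed (so a half turn about y gives the same grasp; the last joint's range is limited). The gripper opens to 88 mm and grips with 3 to 60 N. Pads are 18 mm wide; open, the fingers measure 123 mm over their backs; the gripper's body (75 mm by 187 mm) begins 45 mm behind the grasp point.
Start: joints at [62.745, 15.12, 91.902, -0, 72.978, -2.114], TCP at [0.287, 0.611, 0.218] pointing down, gripper open.
Joint ranges: [-150.88, 150.88], [-54.13, 125.18], [17.81, 147.31], [-75.09, 255.09], [0, 152.58], [-146.25, 146.25]. Speed limits (degrees/s): [147.25, 147.25, 180, 180, 180, 180].

INTERFACE

Orientations are given as a 3x3 rotation matrix whose columns are the frame's x, y, z axes.
In Python, from bench import env gives the robot as it stands. The module is installed in compiled form; this text tells all that it offers.
- The arm moves only by the tool carry_out, never from a script. Its argument "commands" is a list that holds one entry, the list of rows, each a list of 4 numbers: the shift along the tool's x, y, z as a fraction of full scale, then the turn about the tool's y as a fraction of full scale. A call has 1 to 10 rows; each row shifts and turns the pose as measured when the row begins, along the tool's axes as they then stand; what a row does not reach is not made up. Full scale, the value 1, is 40 mm for a shift and 5 degrees for a turn. A row lasts 1/12 s, in which the tool goes at most 41.7 mm and 7.16 degrees, less where a joint would pass 70% of its speed; a pose out of reach is approached as far as the arm can. A call with a number of a shift or a turn outside -1 to 1 is refused whole. A call with a gripper value outside its range is refused whole. "claw" is the closure, from 0 (fully open) to 1 (shut), set as the call begins (left out, the last holds). The fingers move at their own pace and stop on an object; "newtons" is the grip in N (left out, the last holds). Time passes only in rows, so rows that do not move let the fingers close. It gives the time, the measured TCP pose, the force and the opening at its end, in the units of the state.
- env.get_state(): the state, without advancing time (a new reading comes with each control period).
- env.grab_frame(name): name is "scene" or "top"; returns the picture (420x560x3 uint8, red, green, blue); there is no depth.
- env.get_calibration(name): a dict with "fx", "fy", "cx", "cy" (pixels), "world_from_camera" (4x4, takes a point from camera to world coordinates). Camera axes: x right, y up, looking along -z (the intrinsics and any distortion apply to the point x, -y, -z); pixel columns grow to the right and rows downward; lengths in m; the calibration is good to about 2 mm. A picture is of the moment at which its call begins. get_calibration takes no time and is no camera call.
- env.finish_job(): hands the job in, once; it reports no verdict.
The state is a dict: "clock": time; "qpos": joint angles; "joint_vel": joint speeds; "tau": joint torques, N m; "tcp_pos": TCP position; "tcp_rot": TCP orientation; "force": force on the tool from outside, world axes, zero at the start; "wrist_torque": the same for the moment, N m; "gripper_width": finger opening in m.
Only numpy, scipy, OpenCV 4.12 (cv2) and the standard library are available. Lean on these libraries where they do the work, as an engineer would, in place of code of your own. Each camera call takes 0.05 s, during which the arm holds its last target.

TASK

Lift the tipping tray by its bar so that all four wooden blanks slide into the hopper, and let the tray back down level. Then pull up the lock plunger on the slide cover, slide the cover over the hopper to the next hole of the rail and push the pin fully home in that hole. Finish while still gripping the plunger knob with the pin held home; leave the other things on the table where they are.

Things in the scene. Friction and masses are not known exactly. Their poses are not given: they have to be found in the camera images.
- loader: Fixed plywood loading hopper unit, placed anew each time (yaw within 0.2 rad). Origin on the table under the middle of the hopper box; +y points along the tipping tray, -y along the parked slide cover, +x (away from the robot) to the rail: an aluminium bar 36 mm wide along y at x = +120 mm, y -185 to +20 mm, top 85 mm above the table, with two round 13 mm holes 105 mm apart.
- hopper_in (a point): Middle of the hopper's inner floor, 10 mm above the table; axes as the loader's. The box is 124 mm (x) by 100 mm (y) inside, rim 85 mm above the table, with a low hood round its mouth up to 135 mm; the cover runs between rim and hood.
- hole_load (a point): Mouth of the rail hole the pin sits in at the start (cover parked, mouth open), at loader x = +120, y = -140 mm, on the rail's top (85 mm).
- hole_shut (a point): Mouth of the next rail hole (cover shut), at loader x = +120, y = -35 mm, on the rail's top (85 mm).
- tray (a joint): Tilt of the wooden tipping tray in rad: 0 level (start), growing as its outer end with the bar is lifted, stop at 1.2. 112 mm wide, 160 mm long, walls 35 mm high on three sides, open at the hinge end over the hopper. Wood starts to slide on it at 0.45 to 0.65 rad; tip slowly to about 1.05. It weighs 0.35 kg, swings freely and falls back level when let go.
- tray_bar (a point): Middle of the tray's round steel lifting bar, 14 mm thick, along loader x, 92 mm free between its two side arms. Level, it is 205 mm out from the hinge in loader +y and 55 mm above it (160 mm above the table, 45 mm beyond and 20 mm above the tray's end wall). It moves on an arc of 212 mm radius about the hinge; the bar can turn between the fingers.
- tray_hinge (a point): Middle of the tray's hinge line, which runs along loader x at loader y = +56 mm, 105 mm above the table.
- cover (a joint): Travel of the steel slide cover along loader +y in m: 0 parked (pin in the load hole, hopper open), 0.105 pin over the shut hole, stops at -0.012 and 0.117. Plate 110 mm by 118 mm, 93 mm above the table, fixed to a carriage on the rail (top 113 mm) that carries the plunger. Drags with about 1.5 N.
- plunger: Lock plunger on the cover's carriage. Origin on the pin's axis, at rail-top height (85 mm above the table) when the pin is home, rising with the plunger. Pin 10 mm thick, its round tip 14 mm below this origin: 14 mm in the hole when home, clear of the rail from 14 mm up; travel 24 mm. About 2.5 N of friction and no spring: it stays where it is put.
- knob (a point): Centre to grip of the plunger's upright round plastic knob, on the pin's axis, 60 mm above the plunger's origin (145 mm above the table when home). Knob 24 mm in diameter from 121 to 151 mm above the table, then a 30 mm wide head up to 161 mm (pin home); the carriage below ends at 113 mm.
- blank_bar: Loose raw wooden blank, a 32 x 24 mm rectangle, 18 mm thick, 8 to 17 g; origin at the middle of its underside. At the start it lies flat in the tray.
- blank_hex: Loose raw wooden blank, a hexagon 36 mm over its corners, 18 mm thick, 8 to 17 g; origin at the middle of its underside. At the start it lies flat in the tray.
- blank_tri: Loose raw wooden blank, a triangle with its corners 20 mm from its middle, 18 mm thick, 8 to 17 g; origin at the middle of its underside. At the start it lies flat in the tray.
- blank_fish: Loose raw wooden blank, a small fish about 35 mm long and 20 mm wide, 18 mm thick, 8 to 17 g; origin at the middle of its underside. At the start it lies flat in the tray.
- sanding_block: Bystander, to be left alone: cork sanding block 110 x 60 x 31 mm, on the table on the robot's side of the parked cover; origin at the middle of its underside.
- glue_bottle: Bystander, to be left alone: white glue bottle 48 mm thick and 105 mm tall, on the table beyond the tray; origin at the middle of its underside.
- big_fish: Bystander, to be left alone: flat finished wooden fish about 110 mm long and 14 mm thick, on the table on the robot's side of the tray; origin at the middle of its underside.
- mallet: Bystander, to be left alone: wooden mallet, 250 mm long, head 56 mm high, lying beyond the hopper; origin at the middle of its underside.
- dust_brush: Bystander, to be left alone: hand brush lying to the right of the hopper; origin at the middle of its underside.
- pencil_mug: Bystander, to be left alone: white mug 76 mm wide and 85 mm tall, far to the right; origin at the middle of its underside.
- clamp: Bystander, to be left alone: steel bar clamp 160 mm long lying far to the left; origin at the middle of its underside.

How it is judged:
By the outcome, as a careful person would: the job done as asked, in the order asked, and still so for the second after the job is handed in, while the arm keeps its last pose, push and grip.
It also fails if it takes over 58 s, if anything falls off the work surface, if the arm or the gripper's body presses on something with over 40 N, if the wrist force passes 120 N, or if a joint passes its speed limit or range.

## Working session

There is one attempt and no reset: what is moved stays moved. The work goes in short steps, Python scripts to look and compute and a tool call to move; the robot and the scene stay as the last step left them, time stands still between calls to the robot, and variables do not carry over. Pictures are saved under pics/ and viewed, and the job is handed in when it is done.

Besides the shell and the picture viewer there is one more tool, called after "Request:" by a JSON object that holds its "method" and its "body", one argument or row to a line. carry_out: Moves the arm, as the interface text tells. Its arguments: {"type":"object","properties":{"commands":{"type":"array","items":{"type":"array","items":{"type":"array","items":{"type":"number","minimum":-1,"maximum":1}}}},"claw":{"type":"number"},"newtons":{"type":"number"}},"required":["commands"]}

```bash
mkdir -p pics; python3 - <<'E'
from bench import env
import cv2, numpy as np
for n in("scene","top"):
    f=env.grab_frame(n); cv2.imwrite(f"pics/{n}0.png",f[:,:,::-1])
    c=env.get_calibration(n); print(n,c)
s=env.get_state(); print(s)
E
ls
```

```text
scene {'fx': 419.2444338040803, 'fy': 419.2444338040803, 'cx': 273.50717178749727, 'cy': 209.21985689517416, 'world_from_camera': array([[-0.5305646 , -0.66909151,  0.52040154,  1.20888331],
       [ 0.84763986, -0.42083379,  0.32311854,  0.4576041 ],
       [ 0.00280668,  0.61254835,  0.79042814,  1.11060756],
       [ 0.        ,  0.        ,  0.        ,  1.        ]])}
top {'fx': 512.6599890468871, 'fy': 512.6599890468871, 'cx': 289.32773071349334, 'cy': 206.70106986267967, 'world_from_camera': array([[-2.41945203e-02,  9.91692303e-01, -1.26336860e-01,
         3.91094216e-01],
       [-9.99706780e-01, -2.41256399e-02,  2.07551942e-03,
         7.30058389e-02],
       [-9.89680957e-04,  1.26350032e-01,  9.91985227e-01,
         1.45525131e+00],
       [ 0.00000000e+00,  0.00000000e+00,  0.00000000e+00,
         1.00000000e+00]])}
{'clock': 0.1, 'qpos': array([ 6.27448335e+01,  1.51648448e+01,  9.19708414e+01, -1.10135291e-03,
        7.29783055e+01, -2.11307800e+00]), 'joint_vel': array([ 0.08318516, -0.07052092, -0.09800025,  0.15325837,  0.06962004,
       -0.07513202]), 'tau': array([ 5.61838751e-04, -5.03616643e+01, -3.58070898e+01,  7.32274912e-02,
        2.31995084e-02, -7.42654697e-05]), 'tcp_pos': array([0.28647357, 0.61045739, 0.21703692]), 'tcp_rot': array([[ 9.05259319e-01, -8.94773175e-04,  4.24858524e-01],
       [-4.24859462e-01, -1.77706012e-03,  9.05257576e-01],
       [-5.50010573e-05, -9.99998021e-01, -1.98885308e-03]]), 'force': array([-0.18458314,  0.32772878, -0.60372453]), 'wrist_torque': array([0.03472483, 0.01067448, 0.00755433]), 'gripper_width': 0.0877260059777012}
pics
```

View pics/scene0.png

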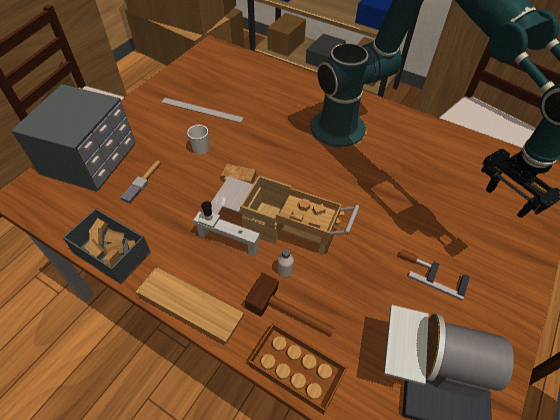

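View pics/top0.png

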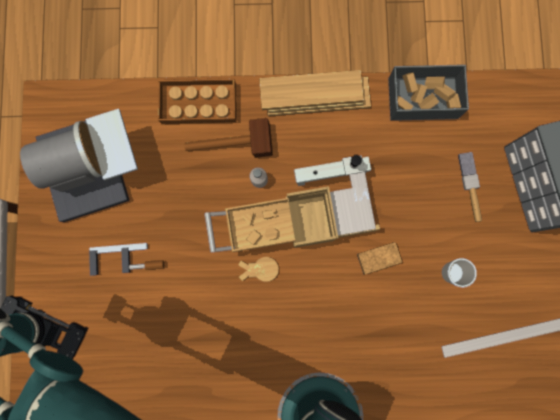

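The scene view shows the loader at about (270,210). In the top view the tray bar is near (210,232), the black knob near (356,161), and the rail's shut hole near (315,172). I'll enlarge both.

```bash
python3 - <<'E'
import cv2
t=cv2.imread("pics/top0.png")[130:290,190:400]; cv2.imwrite("pics/topz.png",cv2.resize(t,None,fx=3.7,fy=3.7,interpolation=cv2.INTER_CUBIC))
t=cv2.imread("pics/scene0.png")[150:290,180:370]; cv2.imwrite("pics/scenez.png",cv2.resize(t,None,fx=4,fy=4,interpolation=cv2.INTER_CUBIC))
E
```

```text
(no output)
```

View pics/topz.png

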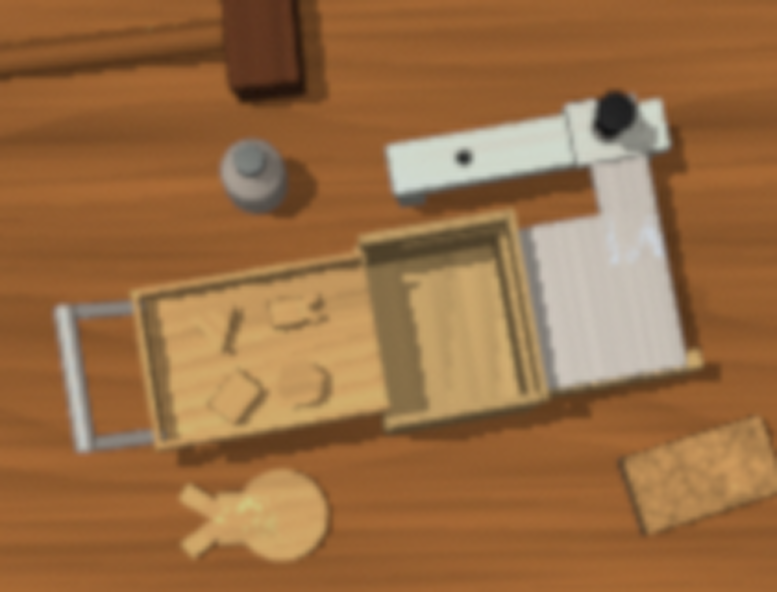

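View pics/scenez.png

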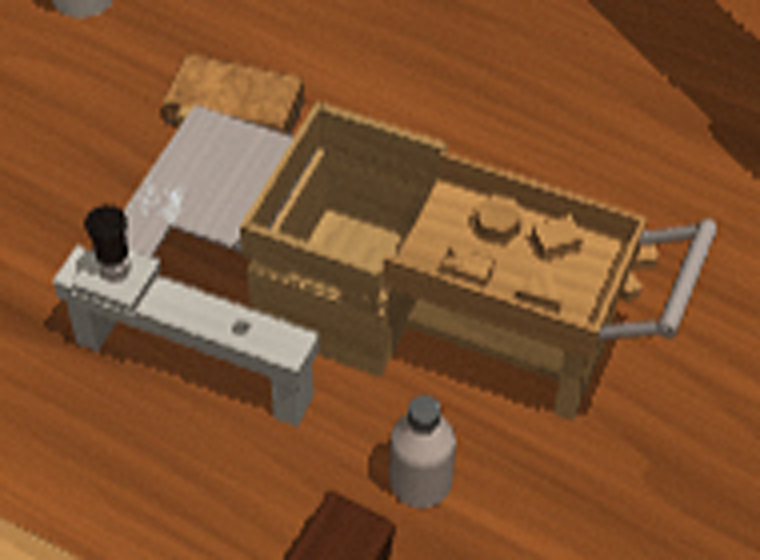

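```bash
cat > h.py <<'E'
import numpy as np
from bench import env
C={n:env.get_calibration(n) for n in("scene","top")}
def ray(n,u,v):
    c=C[n];T=c["world_from_camera"]
    d=T[:3,:3]@np.array([(u-c["cx"])/c["fx"],-(v-c["cy"])/c["fy"],-1.]);return T[:3,3],d
def plane(n,p,z):
    o,d=ray(n,*p);return o+d*(z-o[2])/d[2]
def tri(p,q):
    o,d=ray("top",*p);a,b=ray("scene",*q)
    M=np.array([[d@d,-d@b],[d@b,-b@b]]);s,t=np.linalg.solve(M,[(a-o)@d,(a-o)@b])
    P,Q=o+s*d,a+t*b;return (P+Q)/2,np.linalg.norm(P-Q)
def proj(n,X):
    c=C[n];T=c["world_from_camera"];p=T[:3,:3].T@(np.array(X)-T[:3,3])
    return c["cx"]+c["fx"]*p[0]/-p[2],c["cy"]-c["fy"]*p[1]/-p[2]
E
python3 - <<'E'
from h import *
zt=lambda x,y:((x+.5)/3.7-.5+190,(y+.5)/3.7-.5+130)
zs=lambda x,y:((x+.5)/4-.5+180,(y+.5)/4-.5+150)
np.set_printoptions(precision=4,suppress=True)
A=dict(barfar=((68,308),(670,328),.16),barnear=((83,447),(708,228),.16),hole=((463,157),(241,327),.085),head=((614,107),(106,215),.161))
R={}
for k,(t,s,z) in A.items():
    a=plane("top",zt(*t),z);b=plane("scene",zs(*s),z);c=tri(zt(*t),zs(*s));print(k,a[:2],b[:2],c);R[k]=(a+b)[:2]/2
h,k=R["hole"],R["head"]
bm=(R["barfar"]+R["barnear"])/2
print("hole-knob",np.linalg.norm(h-k),"bar len",np.linalg.norm(R["barfar"]-R["barnear"]))
# fit loader pose: known loader coords of hole,knob,barmid
L=np.array([[.12,-.035],[.12,-.14],[0,.261]]);W=np.array([h,k,bm])
for w in (np.array([1,1,1.]),):
    l=L-L.mean(0);q=W-W.mean(0);H=l.T@q;yaw=np.arctan2(H[0,1]-H[1,0],H[0,0]+H[1,1])
    Rm=np.array([[np.cos(yaw),-np.sin(yaw)],[np.sin(yaw),np.cos(yaw)]]);o=W.mean(0)-Rm@L.mean(0)
    print("yaw",yaw,np.degrees(yaw),"o",o);print("resid",W-(L@Rm.T+o))
    f=lambda x,y:Rm@[x,y]+o
    for n,p in dict(bar=(0,.261),hinge=(0,.056),load=(.12,-.14),shut=(.12,-.035)).items(): print(n,f(*p))
rot=[np.arctan2(*(-(R["barfar"]-R["barnear"])*[-1,1])[::-1])]
d=R["barfar"]-R["barnear"];print("bar yaw",np.degrees(np.arctan2(d[1],d[0])))
d=h-k;print("rail yaw",np.degrees(np.arctan2(-d[0],d[1])))
E
```

```text
barfar [0.5453 0.2774] [0.5412 0.2822] (array([0.5439, 0.2799, 0.1619]), np.float64(0.0059319693977883435))
barnear [0.4497 0.2676] [0.4473 0.2669] (array([0.4495, 0.2673, 0.1626]), np.float64(0.00026144788030011654))
hole [ 0.6588 -0.0013] [ 0.6575 -0.0021] (array([ 0.6584, -0.0012,  0.0868]), np.float64(8.397001237850534e-05))
head [ 0.6767 -0.1033] [ 0.6694 -0.1071] (array([ 0.6746, -0.1019,  0.1701]), np.float64(0.0004149226736994712))
hole-knob 0.10459186302582148 bar len 0.09553812235178068
yaw 0.14694023923246718 8.419055548663009 o [0.5341 0.0155]
resid [[ 0.0002 -0.0001]
 [-0.0002  0.0002]
 [ 0.     -0.0001]]
bar [0.4959 0.2737]
hinge [0.5259 0.0709]
load [ 0.6733 -0.1054]
shut [ 0.6579 -0.0016]
bar yaw 7.548934134220981
rail yaw 8.211165984095254
```

Loader pose: origin (0.534, 0.0155), yaw 8.4°. The fit residuals are under 0.3 mm and the hole spacing measures 104.6 mm against the given 105. I'll turn the tool so its jaws lie along loader y.

Request:
{"method": "carry_out", "body": {
  "commands": [
    [[0, 0, 0, -0.95], [0, 0, 0, -0.95], [0, 0, 0, -0.95], [0, 0, 0, -0.95], [0, 0, 0, -0.95], [0, 0, 0, -0.95], [0, 0, 0, -0.95], [0, 0, 0, 0]]
  ],
  "claw": 0.55,
  "newtons": 15
}}

```text
clock: 0.77
tcp_pos: [0.2848, 0.6072, 0.2106]
tcp_rot: [[0.986, -0.006, -0.169], [0.169, -0.011, 0.986], [-0.008, -1.0, -0.01]]
force: [0.1, 0.5, 0.1]
gripper_width: 0.04
```

```bash
cat >> h.py <<'E'
np.set_printoptions(precision=4,suppress=True)
yaw=0.14694;o=np.array([.5341,.0155]);Rm=np.array([[np.cos(yaw),-np.sin(yaw)],[np.sin(yaw),np.cos(yaw)]])
def lw(x,y,z): return np.array([*(Rm@[x,y]+o),z])
def go(target):  # remaining to target in tool axes, mm
    s=env.get_state();R=s["tcp_rot"];d=R.T@(np.array(target)-s["tcp_pos"])*1000
    zz=R[:,2];a=np.degrees(np.arctan2(zz[1],zz[0]))-90-np.degrees(yaw)
    print("clk",s["clock"],"tcp",s["tcp_pos"],"loader",Rm.T@(s["tcp_pos"][:2]-o)*1000,"d_tool mm",d,"turn/5deg",a/5,"tilt",R[2],"F",s["force"],"w",s["gripper_width"]*1000)
E
python3 -c "
from h import *
go(lw(0,.261,.22))"
```

```text
clk 0.7667 tcp [0.2848 0.6072 0.2106] loader [-159.9836  621.8419] d_tool mm [ 151.6837   -6.8066 -364.4652] turn/5deg 0.26077743009593635 tilt [-0.0076 -0.9999 -0.0102] F [0.0667 0.4553 0.134 ] w 39.96990523879542
```

Request:
{"method": "carry_out", "body": {
  "commands": [
    [[0.38, -0.05, -0.9, 0.04], [0.38, -0.05, -0.9, 0.04], [0.38, -0.05, -0.9, 0.04], [0.38, -0.05, -0.9, 0.04], [0.38, -0.05, -0.9, 0.04], [0.38, -0.05, -0.9, 0.04], [0.38, -0.05, -0.9, 0.04], [0.38, -0.05, -0.9, 0]]
  ]
}}

```text
clock: 1.43
tcp_pos: [0.4477, 0.3363, 0.2235]
tcp_rot: [[0.991, -0.011, -0.137], [0.137, -0.014, 0.991], [-0.013, -1.0, -0.012]]
force: [1.1, 0.1, 0.5]
gripper_width: 0.0396
```

```bash
python3 -c "
from h import *
go(lw(0,.261,.22))"
```

```text
clk 1.4333 tcp [0.4477 0.3363 0.2235] loader [-38.4925 330.0071] d_tool mm [ 39.2101   3.8363 -68.5854] turn/5deg -0.11056734304306985 tilt [-0.0131 -0.9998 -0.0119] F [1.0569 0.0624 0.5177] w 39.607827392701516
```

Request:
{"method": "carry_out", "body": {
  "commands": [
    [[0.4, 0, -0.6, 0], [0.3, 0, -0.6, 0], [0.2, 0, -0.4, 0], [0.05, 0, -0.1, 0], [0, 0, 0, 0], [0, 0, 0, 0]]
  ]
}}

```text
clock: 1.93
tcp_pos: [0.4987, 0.2629, 0.2234]
tcp_rot: [[0.993, -0.011, -0.113], [0.113, -0.016, 0.993], [-0.013, -1.0, -0.014]]
force: [0.1, -0.4, -1.0]
gripper_width: 0.0396
```

```bash
python3 -c "
from h import *
go(lw(0,.261,.141))
import cv2
f=env.grab_frame('top');cv2.imwrite('pics/top1.png',cv2.resize(f[130:290,170:380,::-1],None,fx=3.7,fy=3.7,interpolation=cv2.INTER_CUBIC))
f=env.grab_frame('scene');cv2.imwrite('pics/scene1.png',cv2.resize(f[130:270,220:410,::-1],None,fx=4,fy=4,interpolation=cv2.INTER_CUBIC))
"
```

```text
clk 1.9333 tcp [0.4987 0.2629 0.2234] loader [  1.2157 249.8941] d_tool mm [-0.5058 82.2845 12.2439] turn/5deg -0.3805310778529332 tilt [-0.0131 -0.9998 -0.0144] F [ 0.1163 -0.4104 -0.9645] w 39.586475896699916
```

View pics/top1.png

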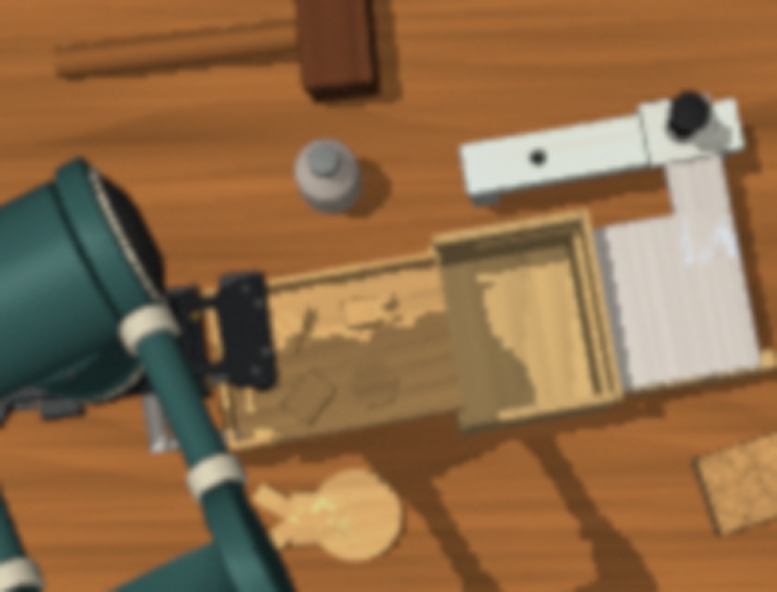

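View pics/scene1.png

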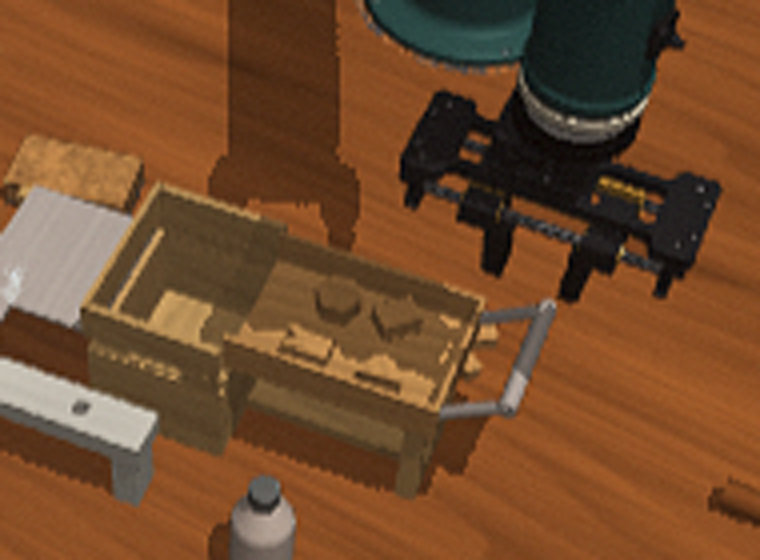

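The gripper is above the bar with its jaws along the tray, about 12 mm too far inward. I'll correct that, then descend.

Request:
{"method": "carry_out", "body": {
  "commands": [
    [[0, 0, 0.3, -0.3], [0, 0.4, 0, 0], [0, 0.4, 0, 0], [0, 0, 0, 0], [0, 0, 0, 0]]
  ]
}}

```text
clock: 2.45
tcp_pos: [0.4938, 0.2842, 0.1917]
tcp_rot: [[0.988, -0.01, -0.154], [0.154, -0.012, 0.988], [-0.012, -1.0, -0.01]]
force: [-0.1, -0.5, -0.7]
gripper_width: 0.0395
```

```bash
python3 -c "
from h import *
go(lw(0,.261,.141))"
```

```text
clk 2.45 tcp [0.4938 0.2842 0.1917] loader [ -0.4919 271.7378] d_tool mm [  1.0005  50.8061 -10.2196] turn/5deg 0.08432705273837655 tilt [-0.0116 -0.9999 -0.0103] F [-0.1388 -0.4784 -0.6699] w 39.54927803582471
```

Request:
{"method": "carry_out", "body": {
  "commands": [
    [[0, 0, -0.15, 0], [0, 0.4, 0, 0], [0, 0.1, 0, 0], [0, 0, 0, 0], [0, 0, 0, 0]]
  ]
}}

```text
clock: 2.87
tcp_pos: [0.495, 0.2811, 0.1752]
tcp_rot: [[0.987, -0.006, -0.159], [0.159, -0.01, 0.987], [-0.008, -1.0, -0.009]]
force: [-0.3, -0.5, -0.8]
gripper_width: 0.0394
```

```bash
python3 -c "
from h import *
go(lw(0,.261,.141))"
```

```text
clk 2.8667 tcp [0.495  0.2811 0.1752] loader [  0.1724 268.468 ] d_tool mm [-0.0034 34.26   -7.1689] turn/5deg 0.14949074785811547 tilt [-0.0078 -0.9999 -0.0087] F [-0.328  -0.5435 -0.8052] w 39.38314192201108
```

Request:
{"method": "carry_out", "body": {
  "commands": [
    [[0, 0, -0.15, 0.1], [0, 0, 0, 0], [0, 0.3, 0, 0], [0, 0.3, 0, 0], [0, 0.1, 0, 0], [0, 0, 0, 0]]
  ]
}}

```text
clock: 3.37
tcp_pos: [0.4981, 0.2745, 0.1483]
tcp_rot: [[0.989, -0.001, -0.149], [0.149, -0.007, 0.989], [-0.002, -1.0, -0.007]]
force: [-1.0, 0.7, 0.9]
gripper_width: 0.0398
```

```bash
python3 -c "
from h import *
go(lw(0,.261,.141))"
```

```text
clk 3.3667 tcp [0.4981 0.2745 0.1483] loader [  2.2813 261.4903] d_tool mm [-2.2667  7.3016 -0.4328] turn/5deg 0.027633396248950247 tilt [-0.0022 -1.     -0.0071] F [-1.0332  0.659   0.8662] w 39.845468449849825
```

Centred within 0.5 mm. I'll go down 7 mm and close.

Request:
{"method": "carry_out", "body": {
  "commands": [
    [[0, 0.15, 0, 0], [0, 0.05, 0, 0], [0, 0, 0, 0]]
  ]
}}

```text
clock: 3.62
tcp_pos: [0.4972, 0.274, 0.1379]
tcp_rot: [[0.989, -0.003, -0.149], [0.149, -0.009, 0.989], [-0.005, -1.0, -0.008]]
force: [-0.0, -0.7, 0.4]
gripper_width: 0.0394
```

Request:
{"method": "carry_out", "body": {
  "commands": [
    [[0, 0, 0, 0], [0, 0, 0, 0], [0, 0, 0, 0], [0, 0, 0, 0], [0, 0, 0, 0], [0, 0, 0, 0]]
  ],
  "claw": 1,
  "newtons": 15
}}

```text
clock: 4.12
tcp_pos: [0.4974, 0.2726, 0.1379]
tcp_rot: [[0.989, -0.003, -0.15], [0.15, -0.012, 0.989], [-0.005, -1.0, -0.011]]
force: [0.6, 1.8, -1.8]
gripper_width: 0.0136
```

```bash
python3 -c "
from h import *
go(lw(0,.261,.141))"
```

```text
clk 4.1167 tcp [0.4974 0.2726 0.1379] loader [  1.3609 259.7078] d_tool mm [-1.3727 -3.1548  1.2619] turn/5deg 0.03711314253492901 tilt [-0.0051 -0.9999 -0.011 ] F [ 0.6126  1.8406 -1.7922] w 13.638995690075918
```

```bash
cat >> h.py <<'E'
def tray():
    s=env.get_state();p=s["tcp_pos"]+(-s["tcp_rot"][:,1])*.0218-lw(0,.056,.105)  # bar point, seated 2.8 mm above grasp pt
    y=Rm.T@p[:2];phi=np.arctan2(p[2],y[1]);print("clk",s["clock"],"theta",phi-.2622,"r mm",np.hypot(p[2],y[1])*1000,"phi",np.degrees(phi),"x",y[0]*1000,"F",s["force"],"w",s["gripper_width"]*1000,"up",s["tcp_rot"][2],"dirs z,-y",np.sin(phi),np.cos(phi))
E
python3 -c "
from h import *
tray()"
```

```text
clk 4.1167 theta -0.0003864473687272274 r mm 211.14303374824934 phi 15.000811585098178 x 1.4709456478349343 F [ 0.6126  1.8406 -1.7922] w 13.638995690075918 up [-0.0051 -0.9999 -0.011 ] dirs z,-y 0.25883272725372825 0.9659221600638414
```

Request:
{"method": "carry_out", "body": {
  "commands": [
    [[0, -0.19, -0.05, 0], [0, -0.19, -0.06, 0], [0, -0.18, -0.07, 0], [0, -0.18, -0.07, 0], [0, -0.18, -0.08, 0], [0, -0.18, -0.08, 0]]
  ]
}}

```text
clock: 4.62
tcp_pos: [0.4999, 0.2552, 0.184]
tcp_rot: [[0.989, -0.004, -0.15], [0.15, -0.013, 0.989], [-0.006, -1.0, -0.012]]
force: [2.4, -2.7, -3.8]
gripper_width: 0.013
```

```bash
python3 -c "
from h import *
tray()"
```

```text
clk 4.6167 theta 0.23353213138624174 r mm 211.861100357737 phi 28.403358897456464 x 1.3970207773286403 F [ 2.3704 -2.7049 -3.7907] w 13.003688636023202 up [-0.0063 -0.9999 -0.0118] dirs z,-y 0.47567577661241334 0.8796206884471155
```

Request:
{"method": "carry_out", "body": {
  "commands": [
    [[0, -0.13, -0.07, 0], [0, -0.13, -0.08, 0], [0, -0.13, -0.08, 0], [0, -0.12, -0.08, 0], [0, -0.12, -0.09, 0], [0, -0.12, -0.09, 0], [0, -0.11, -0.1, 0], [0, -0.11, -0.1, 0]]
  ]
}}

```text
clock: 5.28
tcp_pos: [0.5044, 0.2255, 0.2284]
tcp_rot: [[0.989, -0.004, -0.149], [0.149, -0.011, 0.989], [-0.006, -1.0, -0.011]]
force: [1.2, 0.5, -3.3]
gripper_width: 0.0123
```

```bash
python3 -c "
from h import *
tray()"
```

```text
clk 5.2833 theta 0.48609412143851904 r mm 213.37530824122496 phi 42.87409499287703 x 1.4606372410489432 F [ 1.2322  0.5089 -3.3206] w 12.280513175007693 up [-0.0058 -0.9999 -0.0107] dirs z,-y 0.6803895964820764 0.7328505966422878
```

Request:
{"method": "carry_out", "body": {
  "commands": [
    [[0, -0.07, -0.07, 0], [0, -0.07, -0.07, 0], [0, -0.07, -0.07, 0], [0, -0.07, -0.07, 0], [0, -0.06, -0.08, 0], [0, -0.06, -0.08, 0]]
  ],
  "newtons": 25
}}

```text
clock: 5.78
tcp_pos: [0.5071, 0.2075, 0.2469]
tcp_rot: [[0.989, -0.004, -0.149], [0.149, -0.009, 0.989], [-0.006, -1.0, -0.008]]
force: [0.7, 0.6, -2.1]
gripper_width: 0.0113
```

```bash
python3 -c "
from h import *
tray()
import cv2
f=env.grab_frame('scene');cv2.imwrite('pics/scene2.png',cv2.resize(f[80:270,200:410,::-1],None,fx=3,fy=3,interpolation=cv2.INTER_CUBIC))
"
```

```text
clk 5.7833 theta 0.6079443802895395 r mm 214.19108376411634 phi 49.85560055761711 x 1.496505791046031 F [ 0.7398  0.5656 -2.1484] w 11.256838451087551 up [-0.0057 -1.     -0.0081] dirs z,-y 0.7644220293023012 0.6447161864862334
```

View pics/scene2.png

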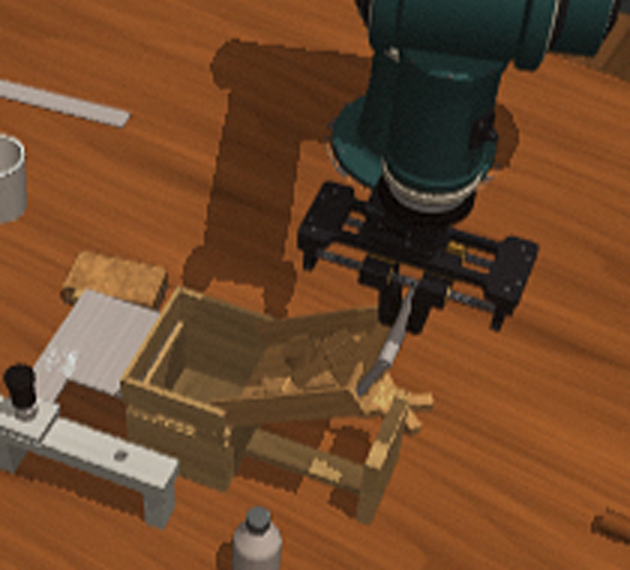

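```bash
python3 -c "
from h import *
def onx(n,p,x):
    o_,d=ray(n,*p);a=Rm.T@(o_[:2]-o);b=Rm.T@d[:2];t=(x-a[0])/b[0];return a[1]+t*b[1],o_[2]+t*d[2]
for px in((321.3,208.7),(322,207)):
  y,z=onx('scene',px,.048);print(y,z,np.arctan2(z-.105,y-.056)-.262,np.hypot(z-.105,y-.056))
s=env.get_state();print(s['tcp_pos'],Rm.T@(s['tcp_pos'][:2]-o))"
```

```text
0.18184458110671384 0.22327393414451968 0.49239592123823206 0.17270084566077393
0.1830336134236654 0.23127616620660896 0.5204079710698869 0.17911786368565363
[0.5072 0.2069 0.2475] [0.0014 0.1933]
```

```bash
python3 -c "
from h import *
for th in(.5,.55,.6):
  ph=th+.262
  for x in(-.048,.048):
    u,v=proj('scene',lw(x,.056+.2123*np.cos(ph),.105+.2123*np.sin(ph)));print(th,x,(u+.5-200)*3-.5,(v+.5-80)*3-.5)
"
```

```text
0.5 -0.048 431.8252113238324 301.80193750663125
0.5 0.048 398.00084413606015 377.29817792043843
0.55 -0.048 425.03414802517693 293.8202734323329
0.55 0.048 390.74696849600247 369.20494233887024
0.6 -0.048 417.75672568302906 285.9486546677281
0.6 0.048 382.99167920749045 361.1991475711646
```

Request:
{"method": "carry_out", "body": {
  "commands": [
    [[0, -0.08, -0.1, 0], [0, -0.08, -0.1, 0], [0, -0.07, -0.1, 0], [0, -0.07, -0.1, 0], [0, -0.07, -0.1, 0], [0, -0.06, -0.11, 0], [0, -0.06, -0.11, 0], [0, -0.06, -0.11, 0]]
  ]
}}

```text
clock: 6.5
tcp_pos: [0.5123, 0.1724, 0.2731]
tcp_rot: [[0.989, -0.004, -0.15], [0.15, -0.007, 0.989], [-0.005, -1.0, -0.007]]
force: [0.9, 1.3, -0.5]
gripper_width: 0.0098
```

```bash
python3 -c "
from h import *
tray()
import cv2
f=env.grab_frame('scene');cv2.imwrite('pics/scene3.png',cv2.resize(f[80:270,200:410,::-1],None,fx=3,fy=3,interpolation=cv2.INTER_CUBIC))
"
```

```text
clk 6.5 theta 0.8132575636863513 r mm 215.807039762995 phi 61.61917944464987 x 1.5707434147221366 F [ 0.8631  1.2807 -0.5243] w 9.78165719544766 up [-0.005  -1.     -0.0067] dirs z,-y 0.8798077361476409 0.4753297249433946
```

View pics/scene3.png

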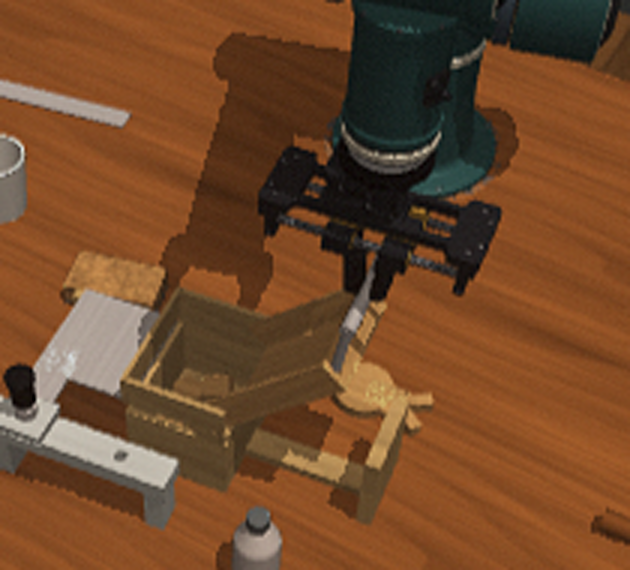

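```bash
python3 -c "
from h import *
import cv2
f=env.grab_frame('top');cv2.imwrite('pics/top3.png',cv2.resize(f[130:290,170:380,::-1],None,fx=3.7,fy=3.7,interpolation=cv2.INTER_CUBIC))
"
```

```text
(no output)
```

View pics/top3.png

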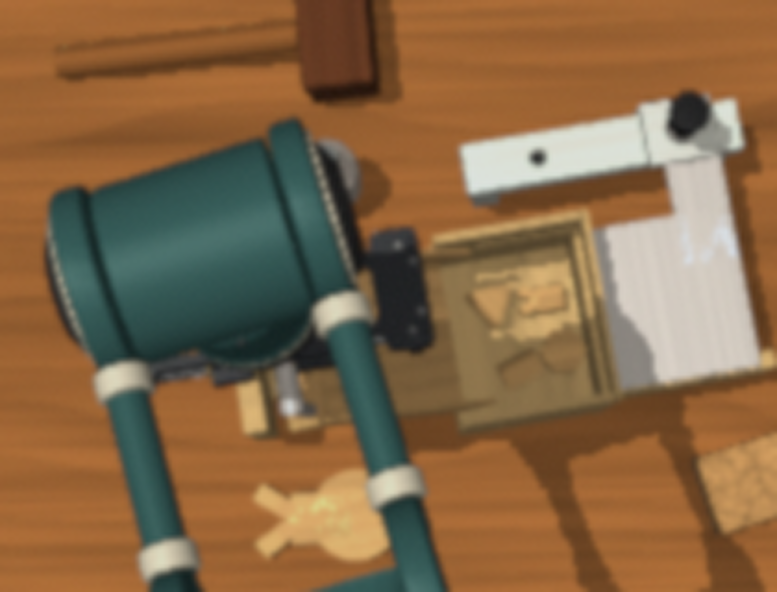

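All four blanks appear to be in the hopper already: triangle at (490,300), fish at (545,297), and two more at (515,370) and (560,350). I'll tip somewhat further to make sure.

Request:
{"method": "carry_out", "body": {
  "commands": [
    [[0, -0.04, -0.13, 0], [0, -0.04, -0.13, 0], [0, -0.04, -0.14, 0], [0, -0.03, -0.14, 0], [0, -0.03, -0.14, 0], [0, -0.02, -0.1, 0], [0, 0, 0, 0], [0, 0, 0, 0]]
  ]
}}

```text
clock: 7.27
tcp_pos: [0.5174, 0.1409, 0.2887]
tcp_rot: [[0.989, -0.0, -0.15], [0.15, -0.001, 0.989], [-0.0, -1.0, -0.001]]
force: [-3.6, 4.1, 11.3]
gripper_width: 0.0074
```

```bash
python3 -c "
from h import *
tray()
import cv2
f=env.grab_frame('scene');cv2.imwrite('pics/scene4.png',cv2.resize(f[80:270,200:410,::-1],None,fx=3,fy=3,interpolation=cv2.INTER_CUBIC))
f=env.grab_frame('top');cv2.imwrite('pics/top4.png',cv2.resize(f[170:260,270:350,::-1],None,fx=6,fy=6,interpolation=cv2.INTER_CUBIC))
"
```

```text
clk 7.2667 theta 0.9780235824918411 r mm 217.31327283808346 phi 71.05957692937758 x 1.8120851516739624 F [-3.6199  4.1331 11.2897] w 7.386793617045623 up [-0.0002 -1.     -0.001 ] dirs z,-y 0.9458565945720896 0.3245848155790558
```

View pics/scene4.png

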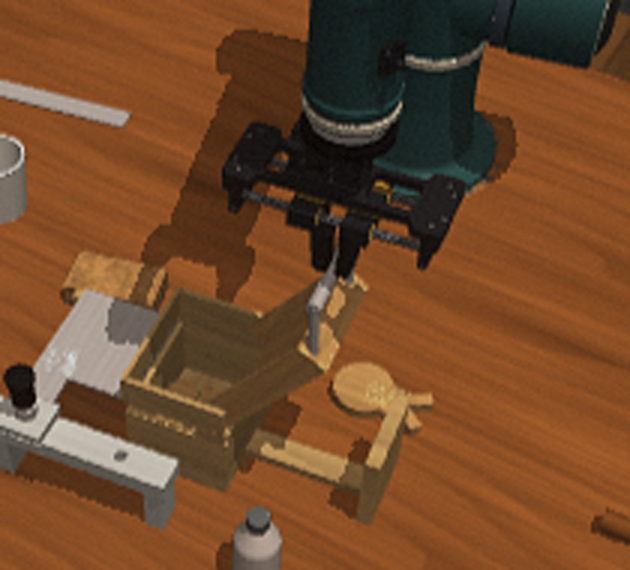

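View pics/top4.png

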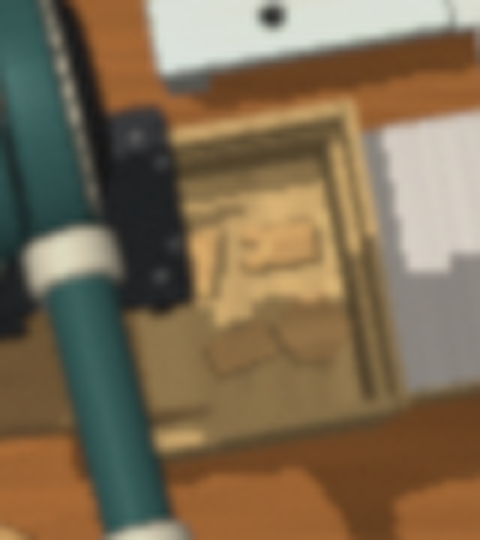

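```bash
python3 -c "
from h import *
s=env.get_state();P=s['tcp_pos'];R=s['tcp_rot']
q=lambda X:tuple(round((a+.5-b)*3-.5) for a,b in zip(proj('scene',X),(200,80)))
print('tcp',q(P),'grasp',q(P-R[:,1]*.019),'tip in',q(P-R[:,2]*.012),'tip out',q(P+R[:,2]*.012))
for th in (.9,.97,1.05):
  ph=th+.262
  print(th,[q(lw(x,.056+.2123*np.cos(ph),.105+.2123*np.sin(ph))) for x in(-.046,0,.046)])
import cv2
f=cv2.imread('pics/scene4.png');cv2.imwrite('pics/scene4z.png',cv2.resize(f[200:380,220:420],None,fx=3,fy=3,interpolation=cv2.INTER_CUBIC))
"
```

```text
tcp (331, 284) grasp (333, 269) tip in (319, 280) tip out (344, 288)
0.9 [(364, 244), (347, 279), (328, 315)]
0.97 [(350, 235), (332, 270), (313, 306)]
1.05 [(334, 226), (315, 260), (296, 296)]
```

View pics/scene4z.png

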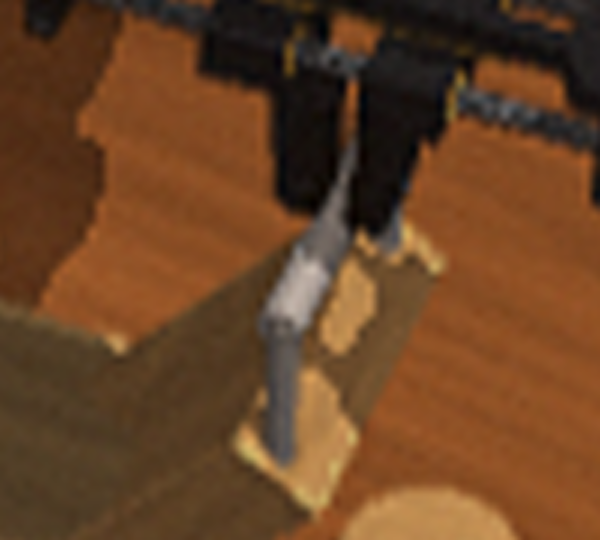

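All four blanks are in the hopper, with (zoomed) positions around (205,260), (280,245), (240,345) and (310,330). The tray is at 0.97 rad. The shrinking opening means the bar is working toward the fingertips, so I'll soften the grip and push the fingers down over it.

Request:
{"method": "carry_out", "body": {
  "commands": [
    [[0, 0.1, 0, 0], [0, 0.1, 0, 0], [0, 0.1, 0, 0], [0, 0.05, 0, 0]]
  ],
  "newtons": 3
}}

```text
clock: 7.7
tcp_pos: [0.5177, 0.1485, 0.2886]
tcp_rot: [[0.988, 0.009, -0.152], [0.152, 0.015, 0.988], [0.011, -1.0, 0.013]]
force: [-0.3, 0.5, 0.3]
gripper_width: 0.0003
```

```bash
python3 -c "
from h import *
tray()"
```

```text
clk 7.7 theta 0.9469202646102906 r mm 219.572963183047 phi 69.27748808591096 x 3.064815044136348 F [-0.2586  0.4734  0.331 ] w 0.3139988050026829 up [ 0.0108 -0.9999  0.0134] dirs z,-y 0.9353050758802781 0.35384235901399247
```

```bash
python3 -c "
from h import *
import cv2
f=env.grab_frame('scene');cv2.imwrite('pics/scene5.png',cv2.resize(f[80:270,200:410,::-1],None,fx=3,fy=3,interpolation=cv2.INTER_CUBIC))
"
```

```text
(no output)
```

View pics/scene5.png

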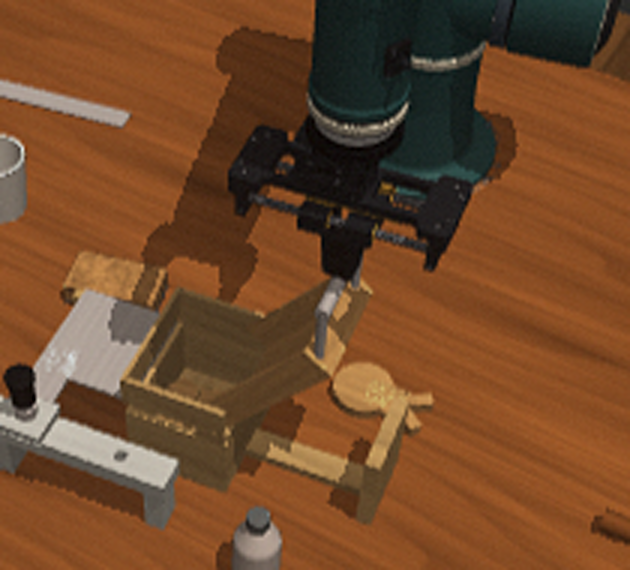

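```bash
python3 -c "
from h import *
import cv2
tray()
f=env.grab_frame('scene');cv2.imwrite('pics/scene6.png',cv2.resize(f[80:270,200:410,::-1],None,fx=3,fy=3,interpolation=cv2.INTER_CUBIC))
tray()
"
```

```text
clk 7.75 theta 0.9485948283759447 r mm 218.67357265934737 phi 69.37343352220847 x 3.3240417454535973 F [-0.3112 -0.3271  0.0214] w 0.7031049839174208 up [ 0.0111 -0.9999  0.0119] dirs z,-y 0.9358962958224968 0.3522756356402322
clk 7.8 theta 0.949459407533076 r mm 217.6048520221055 phi 69.42297025896708 x 3.163266269455668 F [ 0.6648  0.5368 -0.1583] w 0.7678125766827424 up [ 0.01   -0.9999  0.0108] dirs z,-y 0.9362005161668217 0.3514663476479315
```

View pics/scene6.png

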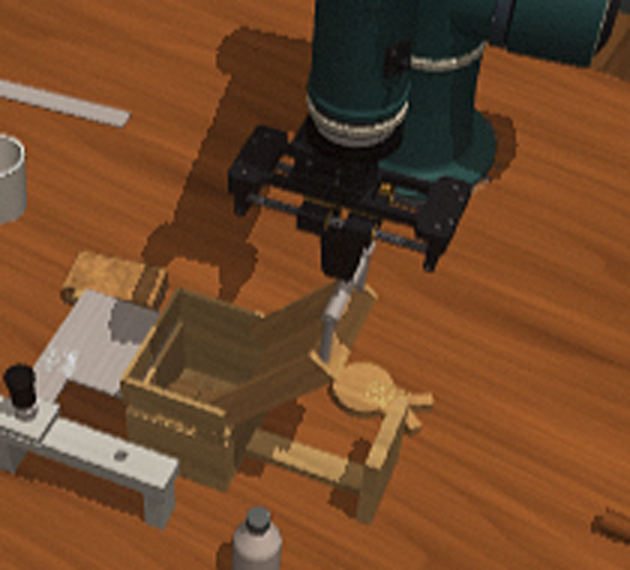

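The bar slipped out past the tips and the tray is swinging back down by itself. I'll lift clear and check that it lands level.

Request:
{"method": "carry_out", "body": {
  "commands": [
    [[0, -0.2, 0, 0], [0, -0.2, 0, 0], [0, -0.2, 0, 0], [0, 0, 0, 0], [0, 0, 0, 0], [0, 0, 0, 0], [0, 0, 0, 0], [0, 0, 0, 0]]
  ]
}}

```text
clock: 8.47
tcp_pos: [0.5185, 0.1441, 0.3097]
tcp_rot: [[0.989, 0.006, -0.15], [0.15, 0.007, 0.989], [0.007, -1.0, 0.006]]
force: [0.3, 1.3, -0.2]
gripper_width: 0.0001
```

```bash
python3 -c "
from h import *
import cv2
tray()
f=env.grab_frame('scene');cv2.imwrite('pics/scene7.png',cv2.resize(f[80:270,200:410,::-1],None,fx=3,fy=3,interpolation=cv2.INTER_CUBIC))
f=env.grab_frame('top');cv2.imwrite('pics/top7.png',cv2.resize(f[130:290,170:380,::-1],None,fx=3.7,fy=3.7,interpolation=cv2.INTER_CUBIC))
go(lw(.12,-.14,.20))
"
```

```text
clk 8.4667 theta 0.9952046771366141 r mm 238.11762410686168 phi 72.04398113993791 x 3.2761656091352 F [ 0.2662  1.2568 -0.2073] w 0.14002198248914646 up [ 0.0066 -1.      0.0057] dirs z,-y 0.9512934423711837 0.30828685749084955
clk 8.5667 tcp [0.5184 0.1442 0.3096] loader [  3.3218 129.6041] d_tool mm [ 114.9667  108.7802 -270.6704] turn/5deg 0.04342244192918088 tilt [ 0.0064 -1.      0.0058] F [ 0.1925 -0.2597  0.2009] w 0.6563123259810716
```

View pics/scene7.png

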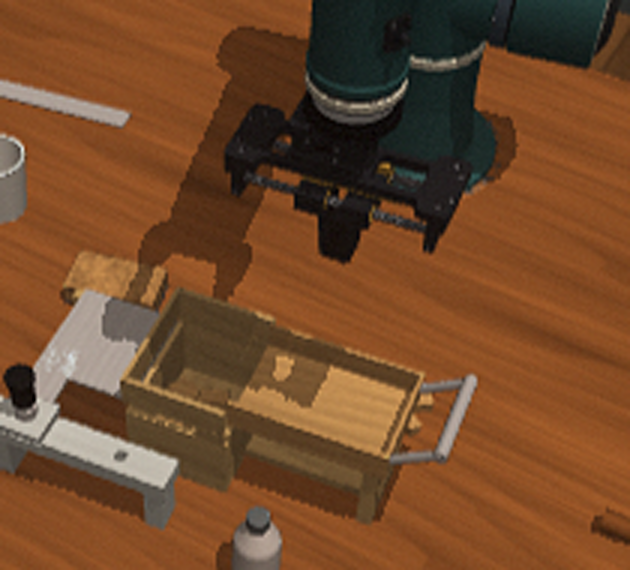

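View pics/top7.png

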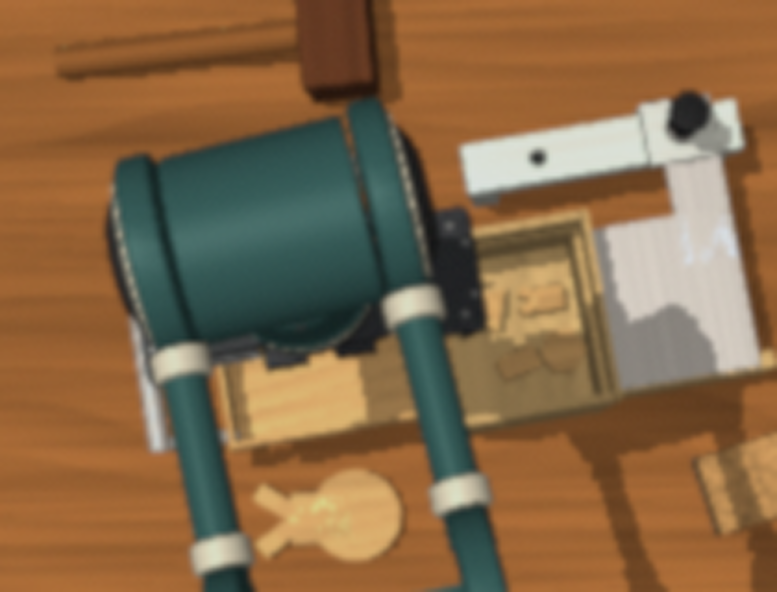

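The tray is level and empty again, and all four blanks lie in the hopper. Before going to the knob I'll check where the real fingertips are relative to the TCP.

```bash
python3 -c "
from h import *
s=env.get_state();P=s['tcp_pos'];R=s['tcp_rot']
for d in(0,.005,.01,.019): print(d,[round((a+.5-b)*3-.5) for a,b in zip(proj('scene',P-R[:,1]*d),(200,80))])
import cv2
f=cv2.imread('pics/scene7.png');cv2.imwrite('pics/scene7z.png',cv2.resize(f[130:300,220:460],None,fx=3,fy=3,interpolation=cv2.INTER_CUBIC))
"
```

```text
0 [335, 270]
0.005 [335, 266]
0.01 [336, 262]
0.019 [336, 255]
```

View pics/scene7z.png

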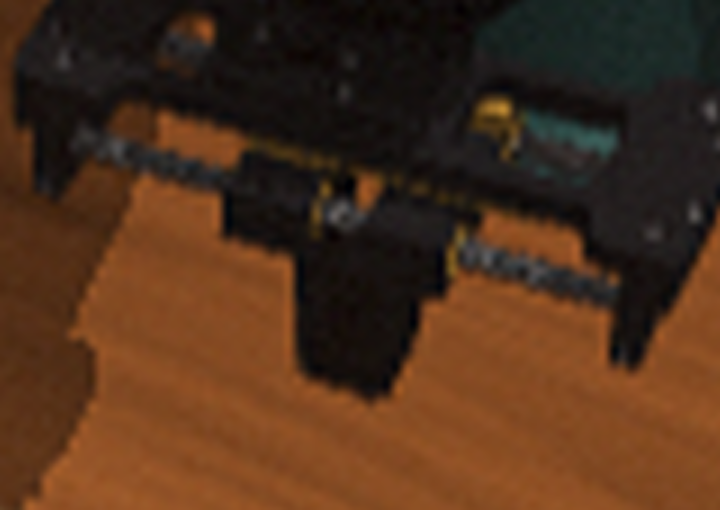

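Tray checked. The visible fingertips sit about 10 mm higher than the nominal TCP, so I'll grip the knob deeper than nominal. Moving over the knob now.

Request:
{"method": "carry_out", "body": {
  "commands": [
    [[0.35, 0.1, -0.85, 0], [0.35, 0.2, -0.85, 0], [0.35, 0.2, -0.85, 0], [0.35, 0.2, -0.85, 0], [0.35, 0.2, -0.85, 0], [0.35, 0.2, -0.85, 0], [0.35, 0.2, -0.7, 0], [0.2, 0.1, -0.4, 0], [0, 0, 0, 0], [0, 0, 0, 0]]
  ],
  "claw": 0.43,
  "newtons": 30
}}

```text
clock: 9.4
tcp_pos: [0.6667, -0.0923, 0.2477]
tcp_rot: [[0.988, 0.005, -0.156], [0.156, 0.01, 0.988], [0.006, -1.0, 0.009]]
force: [0.9, -0.1, -0.9]
gripper_width: 0.0505
```

```bash
python3 -c "
from h import *
go(lw(.12,-.14,.118))"
```

```text
clk 9.4 tcp [ 0.6667 -0.0923  0.2477] loader [ 115.3786 -126.0797] d_tool mm [  3.6852 129.596  -15.1624] turn/5deg 0.10911057040572417 tilt [ 0.0062 -0.9999  0.0092] F [ 0.8566 -0.1288 -0.881 ] w 50.45548272361833
```

Request:
{"method": "carry_out", "body": {
  "commands": [
    [[0.1, 0.2, -0.2, 0.1], [0, 0.4, -0.1, 0], [0, 0.4, 0, 0], [0, 0.3, 0, 0], [0, 0, 0, 0], [0, 0, 0, 0]]
  ]
}}

```text
clock: 9.9
tcp_pos: [0.6726, -0.0992, 0.1946]
tcp_rot: [[0.989, 0.007, -0.15], [0.15, 0.011, 0.989], [0.009, -1.0, 0.01]]
force: [-0.3, 0.6, 0.5]
gripper_width: 0.0502
```

```bash
python3 -c "
from h import *
go(lw(.12,-.14,.118))
import cv2
f=env.grab_frame('scene');cv2.imwrite('pics/scene8.png',cv2.resize(f[100:270,140:350,::-1],None,fx=3.5,fy=3.5,interpolation=cv2.INTER_CUBIC))
f=env.grab_frame('top');cv2.imwrite('pics/top8.png',cv2.resize(f[100:260,270:450,::-1],None,fx=3.7,fy=3.7,interpolation=cv2.INTER_CUBIC))
"
```

```text
clk 9.9 tcp [ 0.6726 -0.0992  0.1946] loader [ 120.1814 -133.7135] d_tool mm [-0.8582 76.5177 -7.0202] turn/5deg 0.042056775800290325 tilt [ 0.0085 -0.9999  0.0096] F [-0.2728  0.584   0.5311] w 50.21769716472674
```

View pics/scene8.png

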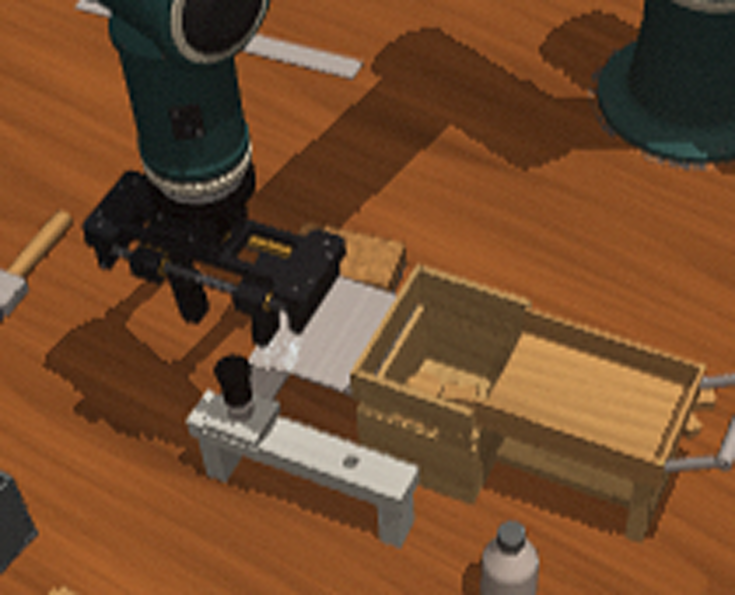

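View pics/top8.png

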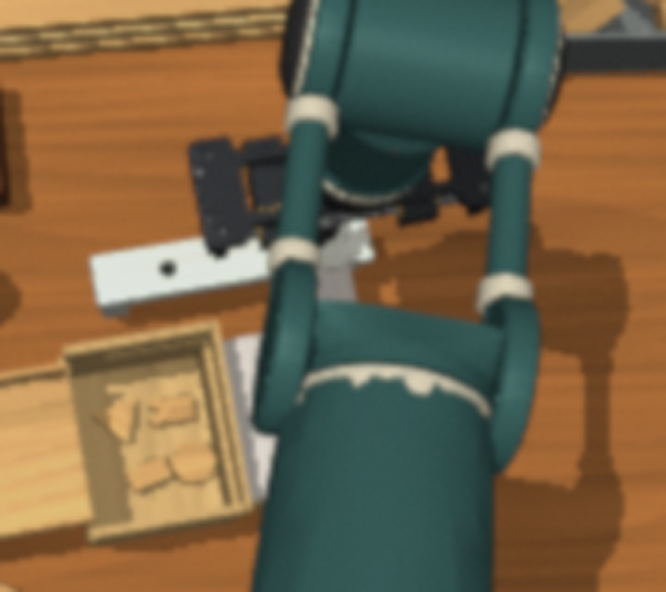

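Request:
{"method": "carry_out", "body": {
  "commands": [
    [[0, 0, -0.13, 0], [0, 0, 0, 0], [0, 0, 0, 0]]
  ]
}}

```text
clock: 10.25
tcp_pos: [0.675, -0.1045, 0.1981]
tcp_rot: [[0.988, 0.012, -0.151], [0.151, 0.01, 0.988], [0.013, -1.0, 0.008]]
force: [-0.9, 0.2, 0.2]
gripper_width: 0.0502
```

```bash
python3 -c "
from h import *
go(lw(.12,-.14,.118))"
```

```text
clk 10.25 tcp [ 0.675  -0.1045  0.1981] loader [ 121.8318 -139.2932] d_tool mm [-2.8882 80.0632 -1.3234] turn/5deg 0.05550148105370738 tilt [ 0.0131 -0.9999  0.0078] F [-0.944   0.2348  0.2371] w 50.237332391084685
```

Request:
{"method": "carry_out", "body": {
  "commands": [
    [[-0.05, 0.4, 0, 0], [0, 0.4, 0, 0], [0, 0.4, 0, 0], [0, 0.3, 0, 0], [0, 0.15, 0, 0], [0, 0, 0, 0], [0, 0, 0, 0]]
  ]
}}

```text
clock: 10.83
tcp_pos: [0.6786, -0.1059, 0.1365]
tcp_rot: [[0.988, 0.024, -0.15], [0.15, 0.007, 0.989], [0.024, -1.0, 0.004]]
force: [0.9, 0.3, 0.4]
gripper_width: 0.0499
```

```bash
python3 -c "
from h import *
go(lw(.12,-.14,.118))"
```

```text
clk 10.8333 tcp [ 0.6786 -0.1059  0.1365] loader [ 125.1246 -141.2073] d_tool mm [-5.5697 18.359   1.1564] turn/5deg 0.04265013854270592 tilt [ 0.0244 -0.9997  0.0038] F [0.9372 0.3395 0.4212] w 49.942005356781486
```

Request:
{"method": "carry_out", "body": {
  "commands": [
    [[-0.1, 0.15, 0, 0], [-0.05, 0.15, 0.02, 0], [0, 0.1, 0, 0], [0, 0, 0, 0], [0, 0, 0, 0]]
  ]
}}

```text
clock: 11.25
tcp_pos: [0.6739, -0.1063, 0.1217]
tcp_rot: [[0.988, 0.028, -0.15], [0.15, 0.007, 0.989], [0.028, -1.0, 0.002]]
force: [0.9, -0.1, -0.0]
gripper_width: 0.0502
```

```bash
python3 -c "
from h import *
go(lw(.12,-.14,.118))"
```

```text
clk 11.25 tcp [ 0.6739 -0.1063  0.1217] loader [ 120.4206 -140.9214] d_tool mm [-0.5214  3.6852  0.9142] turn/5deg 0.04189183267942269 tilt [ 0.0282 -0.9996  0.0024] F [ 0.8558 -0.106  -0.0129] w 50.20975619327511
```

Aligned within 1 mm. I'll go down 3–4 mm and close on the knob.

Request:
{"method": "carry_out", "body": {
  "commands": [
    [[0, 0.1, 0.02, 0], [0, 0, 0, 0], [0, 0, 0, 0]]
  ]
}}

```text
clock: 11.5
tcp_pos: [0.6743, -0.1055, 0.118]
tcp_rot: [[0.988, 0.029, -0.15], [0.15, 0.006, 0.989], [0.029, -1.0, 0.002]]
force: [-0.3, 0.6, 0.2]
gripper_width: 0.0499
```

Request:
{"method": "carry_out", "body": {
  "commands": [
    [[0, 0, 0, 0], [0, 0, 0, 0], [0, 0, 0, 0], [0, 0, 0, 0], [0, 0, 0, 0], [0, 0, 0, 0]]
  ],
  "claw": 1,
  "newtons": 30
}}

```text
clock: 12.0
tcp_pos: [0.6746, -0.1053, 0.1183]
tcp_rot: [[0.988, 0.029, -0.15], [0.15, 0.006, 0.989], [0.03, -1.0, 0.002]]
force: [0.0, -0.1, -0.1]
gripper_width: 0.0277
```

```bash
python3 -c "
from h import *
go(lw(.12,-.14,.118))
import cv2
f=env.grab_frame('scene');cv2.imwrite('pics/scene9.png',cv2.resize(f[150:270,160:300,::-1],None,fx=5,fy=5,interpolation=cv2.INTER_CUBIC))
"
```

```text
clk 12.0 tcp [ 0.6746 -0.1053  0.1183] loader [ 121.316  -140.0692] d_tool mm [-1.3243  0.2679  0.0737] turn/5deg 0.044604791063895276 tilt [ 0.0298 -0.9996  0.0019] F [ 0.0413 -0.0645 -0.08  ] w 27.70829224626964
```

View pics/scene9.png

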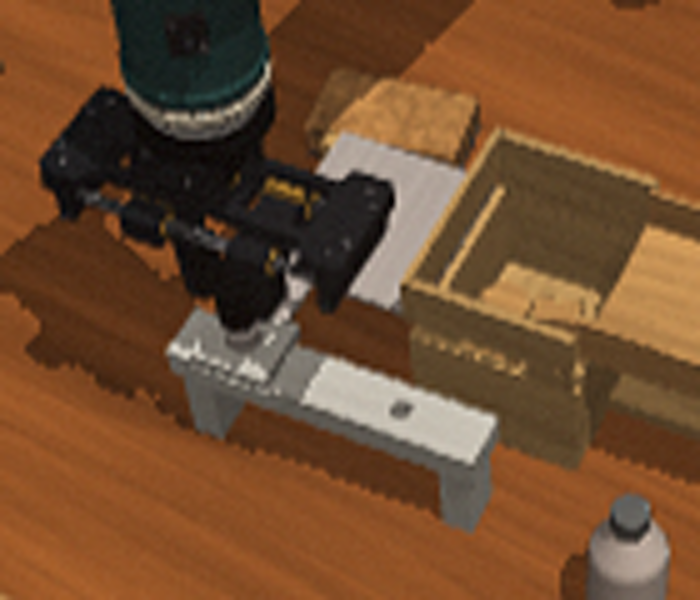

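Request:
{"method": "carry_out", "body": {
  "commands": [
    [[0, 0, 0, 0], [0, 0, 0, 0], [0, 0, 0, 0]]
  ]
}}

```text
clock: 12.3
tcp_pos: [0.6746, -0.1053, 0.1183]
tcp_rot: [[0.988, 0.029, -0.15], [0.15, 0.006, 0.989], [0.03, -1.0, 0.002]]
force: [-0.3, -0.6, -0.9]
gripper_width: 0.0276
```

Request:
{"method": "carry_out", "body": {
  "commands": [
    [[0, -0.1, 0, 0], [0, -0.1, 0, 0], [0, -0.05, 0, 0], [0, 0, 0, 0]]
  ]
}}

```text
clock: 12.63
tcp_pos: [0.6746, -0.1053, 0.1277]
tcp_rot: [[0.988, 0.029, -0.15], [0.15, 0.007, 0.989], [0.03, -1.0, 0.002]]
force: [0.8, 0.0, -2.5]
gripper_width: 0.0279
```

```bash
python3 -c "
from h import *
go(lw(.12,-.14,.118))
import cv2
f=env.grab_frame('scene');cv2.imwrite('pics/scene10.png',cv2.resize(f[150:270,160:300,::-1],None,fx=5,fy=5,interpolation=cv2.INTER_CUBIC))
"
```

```text
clk 12.6333 tcp [ 0.6746 -0.1053  0.1277] loader [ 121.2996 -140.0506] d_tool mm [-1.5905  9.6828  0.0355] turn/5deg 0.04377322694275847 tilt [ 0.03   -0.9995  0.0021] F [ 0.7618  0.0177 -2.4607] w 27.948999471759542
```

View pics/scene10.png

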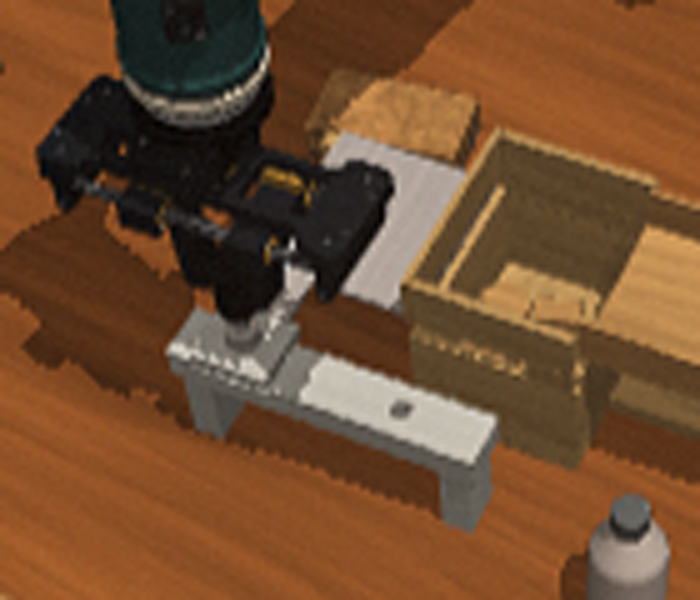

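The knob follows the hand with 2.5 N of drag, as expected. I'll raise it to about 19 mm.

Request:
{"method": "carry_out", "body": {
  "commands": [
    [[0, -0.1, 0, 0], [0, -0.1, 0, 0], [0, -0.05, 0, 0], [0, 0, 0, 0]]
  ]
}}

```text
clock: 13.02
tcp_pos: [0.6746, -0.1053, 0.1384]
tcp_rot: [[0.988, 0.03, -0.15], [0.15, 0.007, 0.989], [0.031, -1.0, 0.002]]
force: [1.3, -0.1, -2.4]
gripper_width: 0.0275
```

```bash
python3 -c "
from h import *
go(lw(.12,-.035,.118))"
```

```text
clk 13.0167 tcp [ 0.6746 -0.1053  0.1384] loader [ 121.2653 -140.0312] d_tool mm [ -1.4956  20.5505 104.9921] turn/5deg 0.04352199488875215 tilt [ 0.0306 -0.9995  0.0021] F [ 1.3445 -0.0996 -2.3558] w 27.483012526609837
```

Request:
{"method": "carry_out", "body": {
  "commands": [
    [[0, 0, 0.2, 0], [0, 0, 0.2, 0], [0, 0, 0.2, 0], [0, 0, 0.2, 0], [0, 0, 0.2, 0], [0, 0, 0, 0]]
  ]
}}

```text
clock: 13.52
tcp_pos: [0.6682, -0.0628, 0.1388]
tcp_rot: [[0.988, 0.031, -0.15], [0.149, 0.005, 0.989], [0.032, -0.999, 0.0]]
force: [2.1, 0.3, -2.3]
gripper_width: 0.0277
```

```bash
python3 -c "
from h import *
go(lw(.12,-.035,.118))"
```

```text
clk 13.5167 tcp [ 0.6682 -0.0628  0.1388] loader [121.2263 -97.1372] d_tool mm [-1.6862 20.7381 62.1344] turn/5deg 0.03652904192717869 tilt [ 0.0317 -0.9995  0.0003] F [ 2.1299  0.3125 -2.2603] w 27.669200868906305
```

Request:
{"method": "carry_out", "body": {
  "commands": [
    [[0, 0, 0.2, 0], [0, 0, 0.2, 0], [0, 0, 0.2, 0], [0, 0, 0.2, 0], [0, 0, 0.2, 0], [0, 0, 0.1, 0], [0, 0, 0.05, 0], [0, 0, 0, 0]]
  ]
}}

```text
clock: 14.18
tcp_pos: [0.6605, -0.011, 0.1388]
tcp_rot: [[0.988, 0.032, -0.152], [0.152, 0.005, 0.988], [0.032, -0.999, -0.0]]
force: [3.3, -1.5, -2.6]
gripper_width: 0.0275
```

```bash
python3 -c "
from h import *
go(lw(.12,-.035,.118))"
```

```text
clk 14.1833 tcp [ 0.6605 -0.011   0.1388] loader [121.1198 -44.747 ] d_tool mm [-1.7322 20.7653  9.7576] turn/5deg 0.06105590550185127 tilt [ 0.032  -0.9995 -0.0002] F [ 3.2794 -1.537  -2.6204] w 27.52489291008099
```

Request:
{"method": "carry_out", "body": {
  "commands": [
    [[0, 0, 0.12, 0], [0, 0, 0.1, 0], [0, 0, 0.03, 0], [0, 0, 0, 0], [0, 0, 0, 0]]
  ]
}}

```text
clock: 14.6
tcp_pos: [0.6589, -0.0007, 0.1388]
tcp_rot: [[0.988, 0.032, -0.151], [0.151, 0.004, 0.989], [0.032, -0.999, -0.001]]
force: [1.7, -1.3, -3.0]
gripper_width: 0.0275
```

```bash
python3 -c "
from h import *
go(lw(.12,-.035,.118))"
```

```text
clk 14.6 tcp [ 0.6589 -0.0007  0.1388] loader [121.1221 -34.3258] d_tool mm [-1.7925 20.7999 -0.6566] turn/5deg 0.052892325331032455 tilt [ 0.032  -0.9995 -0.0006] F [ 1.7301 -1.2861 -3.0164] w 27.538631926565806
```

Request:
{"method": "carry_out", "body": {
  "commands": [
    [[0, 0, -0.03, 0], [0, 0, 0, 0], [0, 0.08, 0, 0], [0, 0.08, 0, 0], [0, 0, 0, 0]]
  ]
}}

```text
clock: 15.02
tcp_pos: [0.6591, -0.0014, 0.1336]
tcp_rot: [[0.988, 0.031, -0.15], [0.15, 0.006, 0.989], [0.032, -0.999, 0.001]]
force: [2.8, 0.3, -2.6]
gripper_width: 0.0276
```

```bash
python3 -c "
from h import *
go(lw(.12,-.035,.118))"
```

```text
clk 15.0167 tcp [ 0.6591 -0.0014  0.1336] loader [121.1398 -35.0069] d_tool mm [-1.6361 15.534  -0.0088] turn/5deg 0.04405107433138369 tilt [ 0.0319 -0.9995  0.0013] F [ 2.8311  0.2613 -2.6405] w 27.61631955111058
```

Request:
{"method": "carry_out", "body": {
  "commands": [
    [[0, 0.1, 0, 0], [0, 0.1, 0, 0], [0, 0.1, 0, 0], [0, 0.05, 0, 0]]
  ]
}}

```text
clock: 15.35
tcp_pos: [0.6591, -0.0014, 0.1196]
tcp_rot: [[0.988, 0.031, -0.15], [0.15, 0.006, 0.989], [0.032, -1.0, 0.001]]
force: [-0.8, 0.9, 1.4]
gripper_width: 0.0275
```

```bash
python3 -c "
from h import *
go(lw(.12,-.035,.118))
import cv2
f=env.grab_frame('scene');cv2.imwrite('pics/scene11.png',cv2.resize(f[150:270,160:300,::-1],None,fx=5,fy=5,interpolation=cv2.INTER_CUBIC))
"
```

```text
clk 15.35 tcp [ 0.6591 -0.0014  0.1196] loader [121.2199 -35.0285] d_tool mm [-1.2708  1.597   0.0309] turn/5deg 0.0428644084272662 tilt [ 0.0316 -0.9995  0.0013] F [-0.84    0.9374  1.4094] w 27.45094968710118
```

View pics/scene11.png

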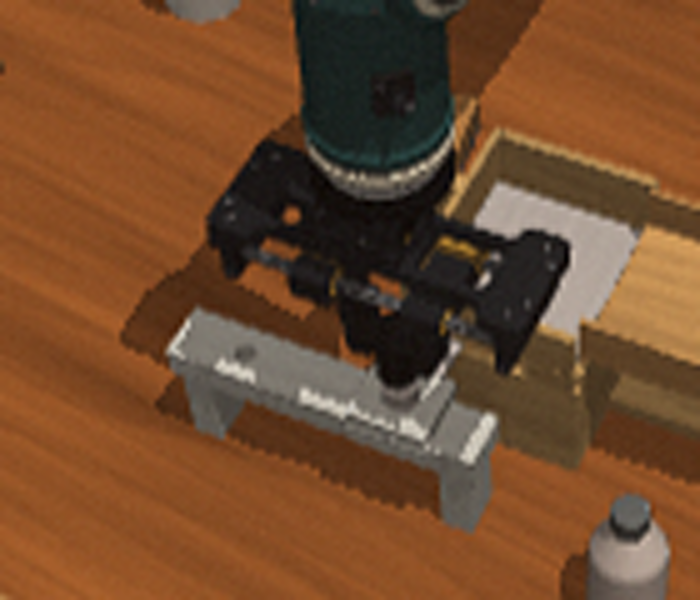

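The pin is in the hole with the cover over the hopper, about 1.3 mm short of home. I'll press it home.

Request:
{"method": "carry_out", "body": {
  "commands": [
    [[0, 0.06, 0, 0], [0, 0.06, 0, 0], [0, 0.05, 0, 0]]
  ]
}}

```text
clock: 15.65
tcp_pos: [0.6595, -0.0015, 0.1179]
tcp_rot: [[0.988, 0.031, -0.15], [0.15, 0.006, 0.989], [0.031, -1.0, 0.001]]
force: [-6.5, 0.5, 10.1]
gripper_width: 0.0276
```

```bash
python3 -c "
from h import *
go(lw(.12,-.035,.118))"
```

```text
clk 15.65 tcp [ 0.6595 -0.0015  0.1179] loader [121.5245 -35.182 ] d_tool mm [-1.5205 -0.1259  0.1882] turn/5deg 0.046248373750361796 tilt [ 0.0315 -0.9995  0.001 ] F [-6.4748  0.4933 10.0727] w 27.602434081000716
```

Request:
{"method": "carry_out", "body": {
  "commands": [
    [[0, 0.05, 0, 0], [0, 0.05, 0, 0], [0, 0.05, 0, 0]]
  ]
}}

```text
clock: 15.9
tcp_pos: [0.6594, -0.0015, 0.1179]
tcp_rot: [[0.988, 0.031, -0.151], [0.151, 0.005, 0.989], [0.032, -0.999, 0.001]]
force: [-5.0, -0.2, 10.8]
gripper_width: 0.0279
```

```bash
python3 -c "
from h import *
go(lw(.12,-.035,.118))
import cv2
f=env.grab_frame('scene');cv2.imwrite('pics/scene12.png',f[:,:,::-1]);cv2.imwrite('pics/scene12z.png',cv2.resize(f[150:270,180:340,::-1],None,fx=5,fy=5,interpolation=cv2.INTER_CUBIC))
f=env.grab_frame('top');cv2.imwrite('pics/top12.png',cv2.resize(f[100:300,150:450,::-1],None,fx=2.6,fy=2.6,interpolation=cv2.INTER_CUBIC))
go(lw(.12,-.035,.118))"
```

```text
clk 15.9 tcp [ 0.6594 -0.0015  0.1179] loader [121.4945 -35.2044] d_tool mm [-1.4902 -0.1311  0.2109] turn/5deg 0.04927366692318173 tilt [ 0.0318 -0.9995  0.0006] F [-5.0201 -0.1612 10.758 ] w 27.862868162212227
clk 16.0 tcp [ 0.6594 -0.0015  0.1179] loader [121.5067 -35.1924] d_tool mm [-1.502  -0.1458  0.1989] turn/5deg 0.04889498343511036 tilt [ 0.0318 -0.9995  0.0006] F [-5.4528 -0.2993  9.9198] w 27.72977100387018
```

View pics/scene12z.png

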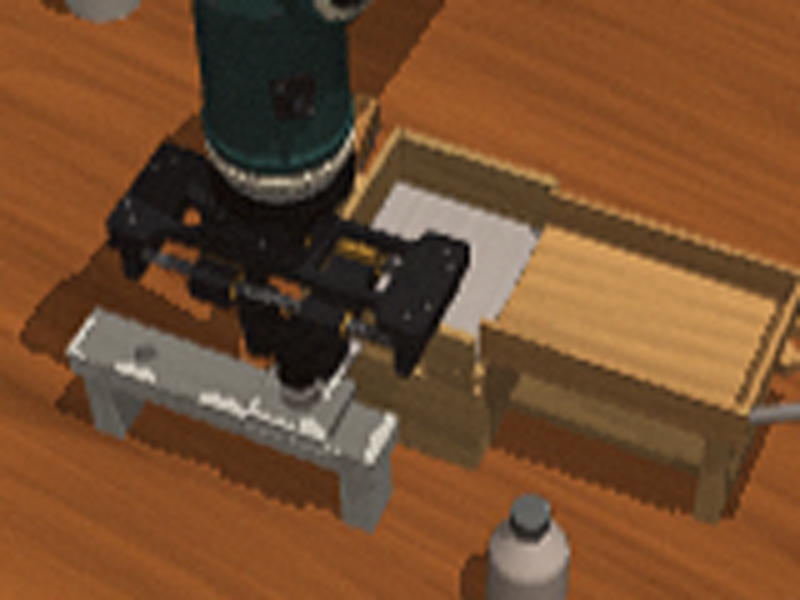

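View pics/top12.png

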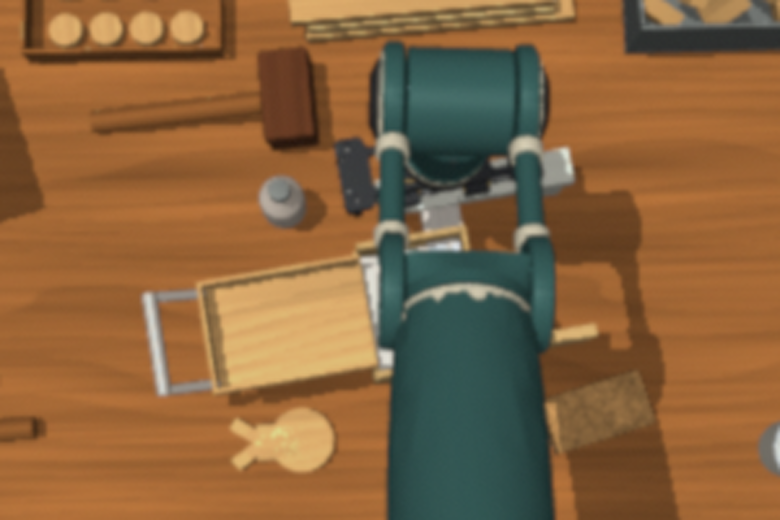

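View pics/scene12.png

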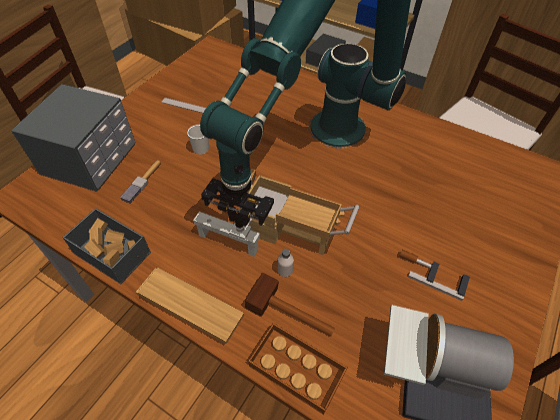

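The pictures show the tray level and empty, the cover across the hopper, the knob seated low over the shut hole at about (300,390), and the bystanders unmoved. Pushing further raises the force to about 10 N with no movement, so the pin is home. I'll hand in.

```bash
python3 -c "
from h import *
print(env.finish_job())
go(lw(.12,-.035,.118))"
```

```text
the job is handed in; nothing more can be done
None
the job is handed in; nothing more can be done
```

I handed the job in at 16 s, and every step was completed except that the tray was not lowered under control. At about 0.97 rad the bar slipped out of the fingertips when I softened the grip to re-seat it. The tray then swung back down by itself. Afterwards it was level and empty, with all four blanks seen in the hopper.

- **Tray:** tipped slowly to about 0.97 rad, a little short of the suggested 1.05. All four blanks had already slid into the hopper at about 0.8 rad.
- **Cover:** I raised the plunger 20 mm and slid the cover until the pin was within 0.2 mm of the shut hole in my measured frame. I then pushed the pin down.
- **Pin home:** the tool is at 117.9 mm, against 118.3 mm when I gripped the knob with the pin home. About 10 N of push gives no further movement.
- **At hand-in:** the knob was still gripped at 30 N with that push held. The pictures showed the bystanders in view where they started.

**What disagreed:**
- The opening on the knob read 27.6 mm, between the knob's 24 mm and its head's 30 mm, so I can't say which part the pads hold. It did not slip.
- The visible fingertips looked about 10 mm higher than the nominal tool point, which probably caused the loss of the bar.

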